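Turn the tasting row round into the serving rack

ROBOT

A 6-joint arm with a two-finger parallel gripper is mounted at the origin on a cart in front of the work surface, level with it; the furniture and walls round the work are solid. World frame = base frame: x ahead of the robot, y to its left, z up, the work surface at z = 0. Lengths are in m, angles in rad, forces in N, time in s.
With the tool pointing down it reaches from about 0.35 to 0.8 m from the base axis. Payload 7.3 kg.
Tool frame: the origin (TCP) lies at the very end of the fingers, on their centre line; the grasp point (between the pads) lies 19 mm behind it (bot.grip_point_offset is the distance from the TCP to the grasp point, in m); y points along the fingers, z is the direction in which the jaws open and shut, and the axes are right-handed (so a half turn about y gives the same grasp; the last joint's range is limited). The gripper opens to 85 mm and grips with 20 to 120 N. Pads are 22 mm wide; open, the fingers measure 114 mm over their backs; the gripper's body (76 mm by 85 mm) begins 54 mm behind the grasp point. The pads swing forward as they close: fully open they stand 13 mm farther back than shut.
Start: joints at [-1.478, 0.342, 1.524, -0, 1.275, -0.146], TCP at [0.124, -0.51, 0.231] pointing down, gripper open.
Joint ranges: [-2.53, 2.53], [-0.77, 2.02], [0.04, 2.7], [-1, 4.14], [0.28, 2.66], [-3.11, 3.11]. Speed limits (rad/s): [2.57, 2.57, 3.14, 3.14, 3.14, 3.14].

INTERFACE

Orientations are given as a unit quaternion [x, y, z, w].
In Python, from station import bot, status, imaging gives the robot as it stands. Calls block until the motion is done:
- bot.move_pose(position, orientation): joint-space move of the TCP to a pose.
- bot.movel(position, max_speed=0.15, rotation=None): straight line of the TCP; rotation=None keeps the orientation; max_speed is the mean speed in m/s.
- bot.movej(angles): joint-space move.
- bot.command_gripper(opening, f_grip=None): finger opening in m; f_grip is the grip in N (None keeps the last); returns when the fingers have stopped.
- bot.pause(seconds).
- bot.inverse_kinematics(position, orientation): joint angles nearest the present ones, or None.
- status.sense(): the state.
- imaging.get_image(name): name is "side" or "top"; returns a dict with "color" (480x640x3 uint8, blue, green, red), "fx", "fy", "cx", "cy" (pixels), "cam_to_world" (4x4, takes a point from camera to world coordinates). Camera axes: x right, y up, looking along -z (the intrinsics and any distortion apply to the point x, -y, -z); pixel columns grow to the right and rows downward; lengths in m; the calibration is good to about 2 mm. A picture is of the moment at which its call begins. There is no depth.
A pose or a line that the arm cannot do raises bot.Unreachable and nothing moves.
- bot.hand_in(): hands the job in, once; it reports no verdict.
The state is a dict: "t": time; "q": joint angles; "joint_vel": joint speeds; "joint_efforts": joint torques, N m; "tcp_pos": TCP position; "orientation": TCP orientation; "force": force on the tool from outside, world axes, zero at the start; "wrist_torque": the same for the moment, N m; "width": finger opening in m.
Only numpy, scipy, OpenCV 4.12 (cv2) and the standard library are available. Lean on these libraries where they do the work, as an engineer would, in place of code of your own. Each camera call takes 0.05 s, during which the arm holds its last target.

TASK

Move the four things that stand on the light wooden delivery tray into the four free bays of the dark wooden serving rack, one to a bay and in reverse order: what stands leftmost on the tray (as seen by the robot) goes into the rightmost bay, and so on, so that what stands rightmost goes into the leftmost bay, and the middle bay with its jar is left as it is. Stand each thing upright on the rack's floor in the middle of its bay, on the round cork spot, and let none of them tip over on the way.

Things in the scene. Friction and masses are not known exactly. Their poses are not given: they have to be found in the camera images.
- cutlery_cup_mid (a point): a clear cup full of wrapped wooden and dark green cutlery sets, 63 mm across at the rim and narrower at the foot, 141 mm tall over the cutlery; gripped 70 to 90 mm above its foot, the fingers stop about 45 mm apart. Round, loose, stands upright; this point is on its axis half-way up (70.5 mm above its foot), z up.
- pick_jar_mid (a point): a small clear jar of cocktail sticks, 45 mm across, 68 mm tall over the sticks; gripped, the fingers stop about 36 mm apart. Round, loose, stands upright; this point is on its axis half-way up (34.0 mm above its foot), z up.
- spoon_cup_mid (a point): a stack of nested clear portion cups with white tasting spoons in the top one, 60 mm across at the widest, narrower at the foot, 122 mm tall over the spoons (the cups reach 90 mm; about 57 mm wide 66 mm above the foot). Round, loose, stands upright; this point is on its axis half-way up (61.0 mm above its foot), z up.
- lid_jar_mid (a point): a squat glass spread jar with a dark screw lid, body 68 mm across, lid 62 mm across in its top 15 mm, 67 mm tall. Round, loose, stands upright; this point is on its axis half-way up (33.5 mm above its foot), z up.
- coaster_cutlery_cup: the flat round cork coaster, 76 mm across and 4 mm thick, fixed on the delivery tray, on which the cutlery cup stands at the start (it marks that thing's place in the starting row); origin at the centre of its underside
- coaster_pick_jar: the flat round cork coaster, 76 mm across and 4 mm thick, fixed on the delivery tray, on which the pick jar stands at the start (it marks that thing's place in the starting row); origin at the centre of its underside
- coaster_spoon_cup: the flat round cork coaster, 76 mm across and 4 mm thick, fixed on the delivery tray, on which the spoon cup stands at the start (it marks that thing's place in the starting row); origin at the centre of its underside
- coaster_lid_jar: the flat round cork coaster, 76 mm across and 4 mm thick, fixed on the delivery tray, on which the lid jar stands at the start (it marks that thing's place in the starting row); origin at the centre of its underside
- delivery_tray: light wooden tray, 106 x 398 mm, steel grip rod at each end, fixed; lips 16 mm high at the sides, 22 mm at the ends. Origin: centre of its underside; y along the row to the robot's left, x across it. Places at y = +135, +45, -45, -135 mm, a coaster (top 14 mm above the table) with a thing on each, shuffled. Lies before or beyond the rack
- serving_rack: dark wooden rack, 106 x 429 mm, fixed; five bays, floor 10 mm, rims and dividers 20 mm above the table. Origin: centre of its underside; y along the row to the robot's left, x across it. Bay centres x = 0, y = +170, +85, 0, -85, -170 mm; bays 81 mm (y) by 96 mm (x). A fixed jar, 74 mm wide, top at 93 mm, fills the middle bay; the others are empty, a 60 mm cork spot at each centre

How it is judged:
At the end, for the whole second after the job is handed in: Every thing stands released, upright (within 0.12 rad), on the floor of the rack (height within 8 mm), its axis within 14 mm of the bay centre along and across the row; things from tray places y = +135, +45, -45, -135 mm in bays y = -170, -85, +85, +170 mm (((y of coaster_cutlery_cup in the frame of delivery_tray between 0.105 and 0.165 m and y of cutlery_cup_mid in the frame of serving_rack between -0.184 and -0.156 m) or (y of coaster_cutlery_cup in the frame of delivery_tray between 0.015 and 0.075 m and y of cutlery_cup_mid in the frame of serving_rack between -0.099 and -0.071 m) or (y of coaster_cutlery_cup in the frame of delivery_tray between -0.075 and -0.015 m and y of cutlery_cup_mid in the frame of serving_rack between 0.071 and 0.099 m) or (y of coaster_cutlery_cup in the frame of delivery_tray between -0.165 and -0.105 m and y of cutlery_cup_mid in the frame of serving_rack between 0.156 and 0.184 m)) and x of cutlery_cup_mid in the frame of serving_rack between -0.014 and 0.014 m and z of cutlery_cup_mid in the frame of serving_rack between 0.0725 and 0.0885 m and angle between each of cutlery_cup_mid, pick_jar_mid, spoon_cup_mid, lid_jar_mid's own z axis and vertical below 0.12 rad and ((y of coaster_pick_jar in the frame of delivery_tray between 0.105 and 0.165 m and y of pick_jar_mid in the frame of serving_rack between -0.184 and -0.156 m) or (y of coaster_pick_jar in the frame of delivery_tray between 0.015 and 0.075 m and y of pick_jar_mid in the frame of serving_rack between -0.099 and -0.071 m) or (y of coaster_pick_jar in the frame of delivery_tray between -0.075 and -0.015 m and y of pick_jar_mid in the frame of serving_rack between 0.071 and 0.099 m) or (y of coaster_pick_jar in the frame of delivery_tray between -0.165 and -0.105 m and y of pick_jar_mid in the frame of serving_rack between 0.156 and 0.184 m)) and x of pick_jar_mid in the frame of serving_rack between -0.014 and 0.014 m and z of pick_jar_mid in the frame of serving_rack between 0.036 and 0.052 m and ((y of coaster_spoon_cup in the frame of delivery_tray between 0.105 and 0.165 m and y of spoon_cup_mid in the frame of serving_rack between -0.184 and -0.156 m) or (y of coaster_spoon_cup in the frame of delivery_tray between 0.015 and 0.075 m and y of spoon_cup_mid in the frame of serving_rack between -0.099 and -0.071 m) or (y of coaster_spoon_cup in the frame of delivery_tray between -0.075 and -0.015 m and y of spoon_cup_mid in the frame of serving_rack between 0.071 and 0.099 m) or (y of coaster_spoon_cup in the frame of delivery_tray between -0.165 and -0.105 m and y of spoon_cup_mid in the frame of serving_rack between 0.156 and 0.184 m)) and x of spoon_cup_mid in the frame of serving_rack between -0.014 and 0.014 m and z of spoon_cup_mid in the frame of serving_rack between 0.063 and 0.079 m and ((y of coaster_lid_jar in the frame of delivery_tray between 0.105 and 0.165 m and y of lid_jar_mid in the frame of serving_rack between -0.184 and -0.156 m) or (y of coaster_lid_jar in the frame of delivery_tray between 0.015 and 0.075 m and y of lid_jar_mid in the frame of serving_rack between -0.099 and -0.071 m) or (y of coaster_lid_jar in the frame of delivery_tray between -0.075 and -0.015 m and y of lid_jar_mid in the frame of serving_rack between 0.071 and 0.099 m) or (y of coaster_lid_jar in the frame of delivery_tray between -0.165 and -0.105 m and y of lid_jar_mid in the frame of serving_rack between 0.156 and 0.184 m)) and x of lid_jar_mid in the frame of serving_rack between -0.014 and 0.014 m and z of lid_jar_mid in the frame of serving_rack between 0.0355 and 0.0515 m); the robot touches nothing.
It fails at once if the cutlery cup is tipped over (angle between cutlery_cup_mid's own z axis and vertical above 0.7 rad).
It fails at once if the pick jar is tipped over (angle between pick_jar_mid's own z axis and vertical above 0.7 rad).
It fails at once if the spoon cup is tipped over (angle between spoon_cup_mid's own z axis and vertical above 0.7 rad).
It fails at once if the lid jar is tipped over (angle between lid_jar_mid's own z axis and vertical above 0.7 rad).
It also fails if it takes over 96 s, if anything falls off the work surface, if the arm or the gripper's body presses on something with over 40 N, if the wrist force passes 120 N, or if a joint passes its speed limit or range.

## Working session

There is one attempt and no reset: what is moved stays moved. The work goes in short steps, each a Python script; the robot and the scene stay as the last script left them, time stands still between calls to the robot, and variables do not carry over. Pictures are saved under pics/ and viewed, and the job is handed in when it is done.

```bash
mkdir -p pics
python3 - <<'E'
from station import bot,status,imaging
import cv2
for n in("top","side"):
    im=imaging.get_image(n);cv2.imwrite(f"pics/{n}0.png",im["color"]);print({k:v for k,v in im.items() if k!="color"})
s=status.sense();print(s)
E
```

```text
{'fx': 546.8806441997307, 'fy': 546.8806441997307, 'cx': 320.4252596679032, 'cy': 247.60842471970307, 'cam_to_world': array([[ 0.01524021,  0.9944528 , -0.10407381,  0.45369073],
       [-0.99953223,  0.0123919 , -0.02796019, -0.02844868],
       [-0.02651541,  0.10445125,  0.99417648,  1.03767593],
       [ 0.        ,  0.        ,  0.        ,  1.        ]])}
{'fx': 514.4011888106081, 'fy': 514.4011888106081, 'cx': 317.50729354006563, 'cy': 241.3408126240573, 'cam_to_world': array([[-0.83785846,  0.24455324, -0.48804397,  0.12040689],
       [-0.54567348, -0.40024137,  0.73623862,  0.62509037],
       [-0.01528584,  0.8831764 ,  0.46879184,  0.48575874],
       [ 0.        ,  0.        ,  0.        ,  1.        ]])}
{'t': 0.1, 'q': array([-1.47798218e+00,  3.42645354e-01,  1.52491848e+00,  1.32357760e-06,
        1.27542085e+00, -1.46014865e-01]), 'joint_vel': array([ 1.75167004e-03, -8.21223821e-04, -1.80468490e-03, -1.01982970e-03,
        6.63456008e-05,  6.64441931e-04]), 'joint_efforts': array([ 1.87279089e-03, -4.34447229e+01, -2.46491289e+01, -1.01522719e-04,
        4.65045538e-03,  1.49753873e-05]), 'tcp_pos': array([ 0.12417714, -0.50973013,  0.23070051]), 'orientation': array([-0.08422458,  0.70256298, -0.70157904,  0.08425165]), 'force': array([-0.03405831,  0.06774197, -0.45069536]), 'wrist_torque': array([ 0.0108171 , -0.02872696,  0.02052036]), 'width': 0.0852529788913409}
```

View pics/top0.png

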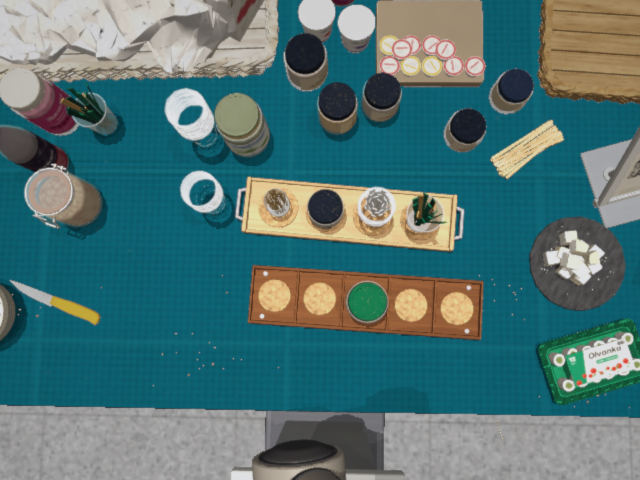

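View pics/side0.png

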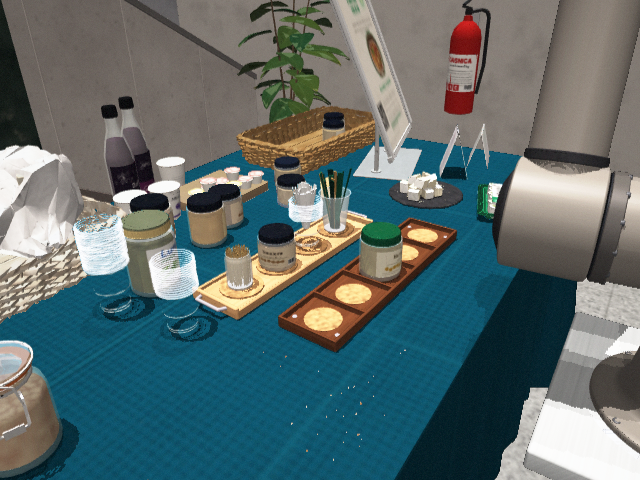

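The top view shows, left to right on the tray: pick jar (278,203), lid jar (325,208), spoon cup (376,207) and cutlery cup (425,213). The rack is nearer the robot, with its green jar at (367,301). Next I'll measure the spots and coasters.

Run:
```python
import cv2
im=cv2.imread("pics/top0.png");c=im[165:350,230:495];cv2.imwrite("pics/topc.png",cv2.resize(c,None,fx=3,fy=3,interpolation=cv2.INTER_CUBIC))
im=cv2.imread("pics/side0.png");c=im[150:350,190:460];cv2.imwrite("pics/sidec.png",cv2.resize(c,None,fx=2.9,fy=2.9,interpolation=cv2.INTER_CUBIC))
```

```text
(no output)
```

View pics/topc.png

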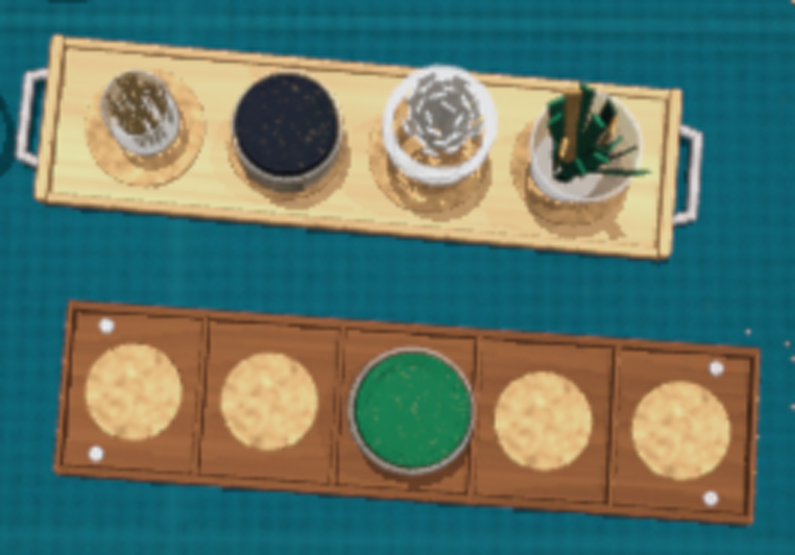

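View pics/sidec.png

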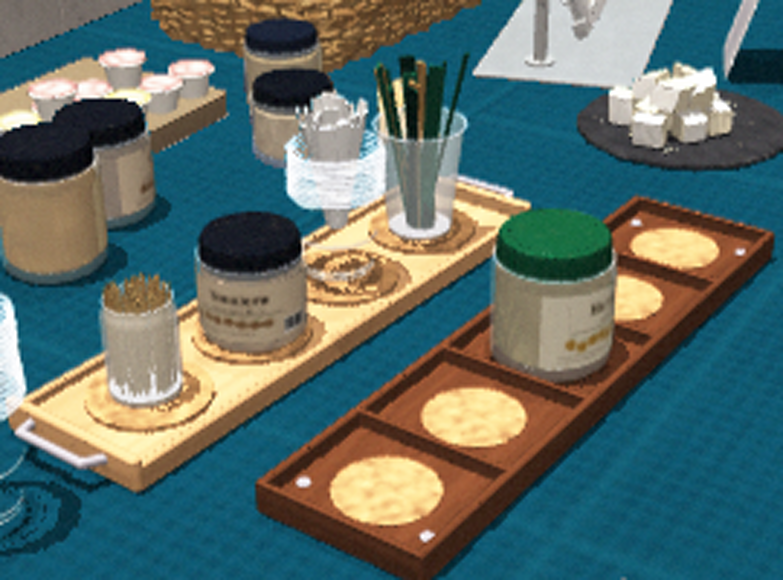

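```bash
cat > h.py <<'E'
import numpy as np, cv2
from station import bot,status,imaging
from scipy.spatial.transform import Rotation as Ro
import pickle
def ray(im,u,v):
    M=im["cam_to_world"];d=M[:3,:3]@np.array([(u-im["cx"])/im["fx"],-(v-im["cy"])/im["fy"],-1]);return M[:3,3],d
def onz(im,u,v,z):
    o,d=ray(im,u,v);return (o+d*(z-o[2])/d[2])[:2]
def proj(im,p):
    M=im["cam_to_world"];c=M[:3,:3].T@(np.array(p)-M[:3,3]);return np.array([im["cx"]+im["fx"]*c[0]/-c[2],im["cy"]-im["fy"]*c[1]/-c[2]])
def blobs(mask,lo,hi):
    n,l,s,c=cv2.connectedComponentsWithStats(mask.astype(np.uint8))
    return [(c[i],s[i]) for i in range(1,n) if lo<s[i,4]<hi]
E
python3 - <<'E'
from h import *
im=imaging.get_image("top");si=imaging.get_image("side")
c=im["color"];h=cv2.cvtColor(c,cv2.COLOR_BGR2HSV).astype(int)
# cork spots: light on brown, in rack region
m=np.zeros(c.shape[:2],bool);m[262:345,245:490]=1
sp=m&(h[...,2]>195)&(h[...,0]>10)&(h[...,0]<30)&(h[...,1]>60)
sp=cv2.morphologyEx(sp.astype(np.uint8),cv2.MORPH_CLOSE,np.ones((5,5)))
P=[]
for ce,s in sorted(blobs(sp,300,2000),key=lambda b:b[0][0]): 
    p=onz(im,*ce,0.0105);P.append(p);print("spot",ce.round(1),s[2:],p.round(4))
P=np.array(P)
g=m&(h[...,0]>55)&(h[...,0]<80)&(h[...,1]>100)
for ce,s in blobs(g,300,3000):print("green",ce,onz(im,*ce,0.093).round(4))
if len(P)==4:
    yl=np.array([170,85,-85,-170])/1e3
    cen=P.mean(0);e=(P*yl[:,None]).sum(0)/(yl**2).sum();print("rack",cen,np.linalg.norm(e),"yaw",np.arctan2(-e[0],e[1]))
cor=np.array([(56,36),(681,90),(668,260),(37,203)])/3+[230,165]
T=np.array([onz(im,*q,0.021) for q in cor]);print("tray",T.round(4),T.mean(0))
l=(T[0]+T[3]-T[1]-T[2])/2;print(np.linalg.norm(l),"yaw",np.arctan2(-l[0],l[1]),np.linalg.norm(T[0]-T[3]),np.linalg.norm(T[1]-T[2]))
l/=np.linalg.norm(l);tc=T.mean(0)
for y in(.135,.045,-.045,-.135):
    p=tc+l*y;print("coaster",p.round(4),"top px",proj(im,[*p,.014]).round(1),"side px",proj(si,[*p,.014]).round(1))
# lid
m[:]=0;m[180:240,300:350]=1
for ce,s in blobs(m&(h[...,2]<60),200,3000):print("lid",ce,s,onz(im,*ce,.081).round(4))
# rims, hand read crop ellipses
for n,u,v,z in(("pickrim",142,110,.0),):pass
for n,u,v,z in(("spoon rim",440,125,.104),("cutl rim",585,146,.109)):
    print(n,onz(im,u/3+230,v/3+165,z).round(4))
E
```

```text
spot [274.  295.1] [ 31  32 787] [0.4705 0.0862]
spot [319.3 298.3] [ 32  32 791] [0.4659 0.0011]
spot [410.5 304.9] [ 32  33 807] [ 0.4561 -0.1688]
spot [456.5 308. ] [ 32  33 811] [ 0.4517 -0.2538]
green [367.03180212 301.28268551] [ 0.461  -0.0833]
rack [ 0.46105592 -0.08384311] 1.0015474182496054 yaw -0.05578451440504931
tray [[ 0.6935  0.1388]
 [ 0.6626 -0.2547]
 [ 0.5556 -0.2455]
 [ 0.5866  0.1476]] [ 0.62454997 -0.05346262]
0.3945196878364839 yaw -0.07849059361394978 0.10726765970290268 0.10734462908279363
coaster [0.6351 0.0811] top px [278.5 208.2] side px [242.5 284.4]
coaster [ 0.6281 -0.0086] top px [325.7 212.4] side px [277.7 262.7]
coaster [ 0.621  -0.0983] top px [373.1 216.6] side px [308.5 243.8]
coaster [ 0.614 -0.188] top px [420.8 220.8] side px [335.6 227. ]
lid [325.03181818 206.54659091] [309 190  33  34 880] [ 0.6271 -0.0086]
spoon rim [ 0.6237 -0.0982]
cutl rim [ 0.6115 -0.1804]
```

Run:
```python
from h import *
im=imaging.get_image("top");si=imaging.get_image("side")
for n,u,v,z in(("pick base",145,394,.015),("lid base",251,332,.016),("cut base",415,230,.016),("cut coaster",424,228,.014),("pick coaster",149,396,.014),("lid coaster",252,340,.014)):
    print(n,onz(si,u/2.9+190,v/2.9+150,z).round(4))
# rims triangulated side/top
def tri(a,b):
    o1,d1=ray(im,a[0]/3+230,a[1]/3+165);o2,d2=ray(si,b[0]/2.9+190,b[1]/2.9+150)
    s=np.linalg.lstsq(np.c_[d1,-d2],o2-o1,rcond=None)[0];p,q=o1+s[0]*d1,o2+s[1]*d2
    return ((p+q)/2).round(4),np.linalg.norm(p-q).round(4)
print("cut rim",tri((586,146),(420,125)))
print("spoon rim",tri((440,125),(336,155)))
print("pick rim",tri((139,105),(139,295)))
c=cv2.resize(im["color"][175:250,340:460],None,fx=6.5,fy=6.5,interpolation=cv2.INTER_CUBIC);cv2.imwrite("pics/z1.png",c)
c=cv2.resize(si["color"][155:245,270:370],None,fx=6.5,fy=6.5,interpolation=cv2.INTER_CUBIC);cv2.imwrite("pics/z2.png",c)
```

```text
pick base [0.6347 0.088 ]
lid base [6.239e-01 2.000e-04]
cut base [ 0.6109 -0.173 ]
cut coaster [ 0.6092 -0.1824]
pick coaster [0.6324 0.0873]
lid coaster [0.6196 0.005 ]
cut rim (array([ 0.6142, -0.1842,  0.0908]), np.float64(0.001))
spoon rim (array([ 0.6248, -0.0986,  0.0982]), np.float64(0.0))
pick rim (array([0.6395, 0.0791, 0.0752]), np.float64(0.0008))
```

View pics/z1.png

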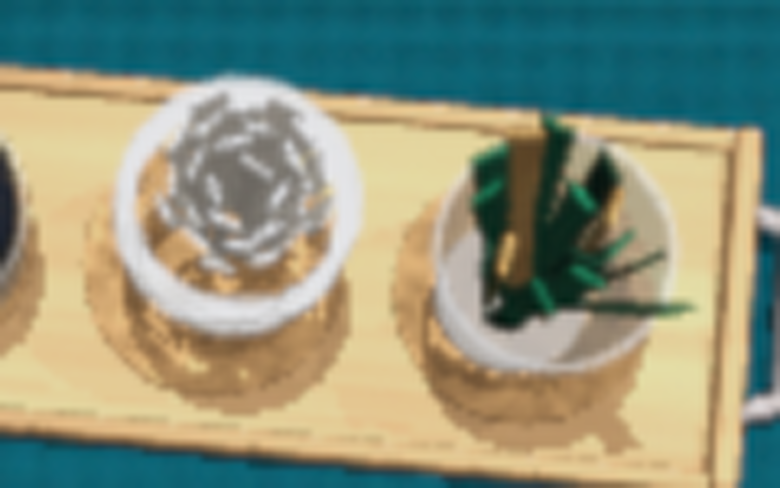

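View pics/z2.png

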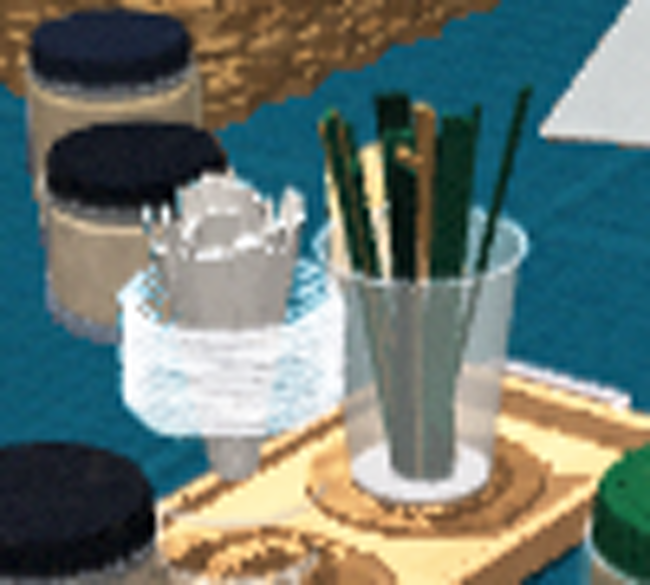

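```bash
cat >> h.py <<'E'
RC=np.array([0.4611,-0.0838]);RY=-0.0558;TY=-0.0785
def bay(y): return RC+y*np.array([-np.sin(RY),np.cos(RY)])
def quat(yaw):
    c,s=np.cos(yaw),np.sin(yaw)
    best=None
    for sg in(1,-1):
        z=sg*np.array([c,s,0]);y=np.array([0,0,-1.]);x=np.cross(y,z)
        yield Ro.from_matrix(np.c_[x,y,z]).as_quat()
def up(p,z,yaw):
    best=None
    for q in quat(yaw):
        j=bot.inverse_kinematics([*p,z],q)
        if j is not None:
            d=abs(np.array(j)-status.sense()["q"]).max()
            if best is None or d<best[0]-.05: best=(d,q,j)
    bot.move_pose([*p,z],best[1]);return best
def st(m):
    s=status.sense();print(m,"t",round(s["t"],2),s["tcp_pos"].round(4),"F",s["force"].round(1),"w",round(s["width"],4),flush=True)
    return s
E
python3 - <<'E'
from h import *
b=up((0.613,-0.185),0.24,TY);st("above");print(b[0],b[2])
bot.movel([0.613,-0.185,0.105],max_speed=.15);s=st("low");f0=s["force"]
for z in(.099,.094,.089,.086):
    bot.movel([0.613,-0.185,z],max_speed=.05);s=st(z)
    if np.linalg.norm(s["force"]-f0)>4:print("contact");break
si=imaging.get_image("side");cv2.imwrite("pics/s1.png",cv2.resize(si["color"][120:280,230:430],None,fx=4,fy=3.75))
im=imaging.get_image("top");cv2.imwrite("pics/t1.png",im["color"])
E
```

```text
above t 2.41 [ 0.6126 -0.1861  0.24  ] F [-0.1 -0.7 -0.5] w 0.0853
1.0653022471571314 [-4.12704839e-01  5.54522086e-01  1.15825481e+00 -4.44089210e-16
  1.42881576e+00 -3.34204839e-01]
low t 3.46 [ 0.6136 -0.1854  0.1061] F [-0.  -0.2  0.4] w 0.0853
0.099 t 3.73 [ 0.6129 -0.185   0.0991] F [ 0.3 -0.1 -0.7] w 0.0856
0.094 t 3.98 [ 0.6128 -0.1849  0.0936] F [-0.2 -0.5  0.2] w 0.0852
0.089 t 4.22 [ 0.6127 -0.1849  0.0885] F [0.  0.8 1.4] w 0.0853
0.086 t 4.47 [ 0.6129 -0.185   0.0858] F [-0.2  0.7  0.1] w 0.0858
```

View pics/s1.png

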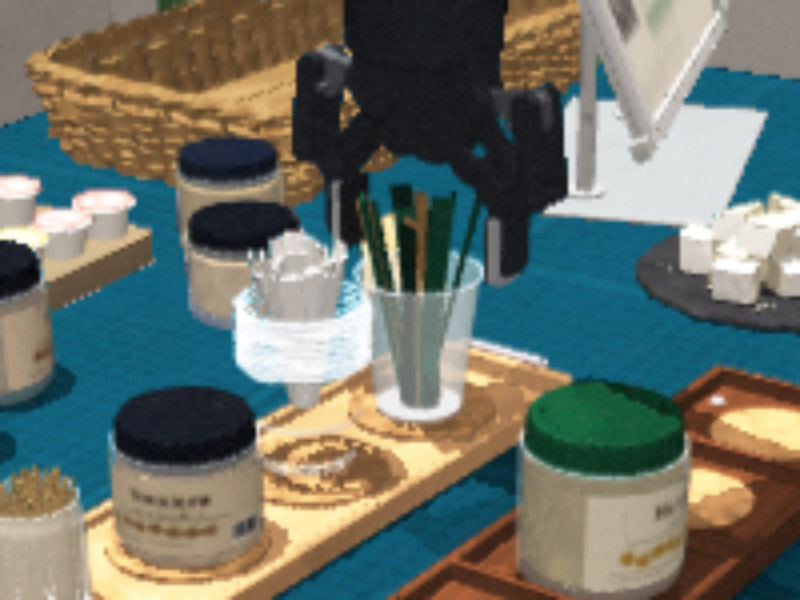

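The gripper straddles the cup and the cutlery clears the body by about 25 px (about 12 mm), so it can go 8 mm lower and then grip.

Run:
```python
from h import *
x,y=0.613,-0.185
f0=status.sense()["force"]
for z in(.082,.078):
    bot.movel([x,y,z],max_speed=.05);st(z)
bot.command_gripper(0.03,f_grip=40);st("grip")
bot.movel([x,y,.10],max_speed=.06);st("lift")
si=imaging.get_image("side");cv2.imwrite("pics/s2.png",cv2.resize(si["color"][120:280,230:430],None,fx=4,fy=3.75))
```

```text
0.082 t 4.83 [ 0.6128 -0.1849  0.0816] F [-0.3 -0.1  0.2] w 0.0854
0.078 t 5.08 [ 0.6128 -0.1849  0.0776] F [ 0.5 -0.3  0.2] w 0.0853
grip t 5.53 [ 0.6131 -0.1851  0.0786] F [-2.1  0.1  4.9] w 0.045
lift t 6.05 [ 0.6131 -0.185   0.1003] F [-0.  -0.4 -0.5] w 0.045
```

View pics/s2.png

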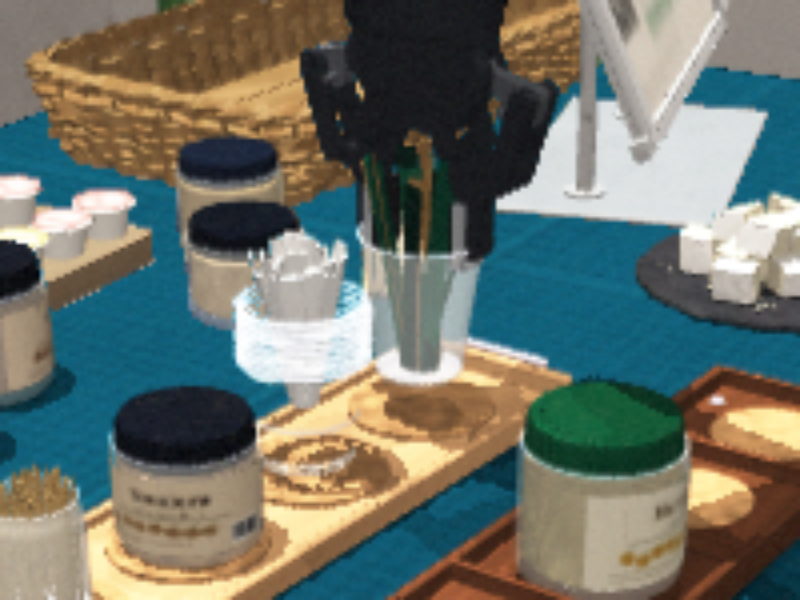

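Grip stopped at 45 mm as expected and the cup lifted clear at about (415,300) in the crop. Carrying it to bay +170.

```bash
cat >> h.py <<'E'
def place(p,zt,zc=.24,sp=.03,margin=.0):
    st("start place");b=up(p,zc,RY);st("over bay")
    bot.movel([*p,zt+.025],max_speed=.15);bot.pause(.2)
    f0=status.sense()["force"]
    for dz in np.arange(.008,-.0031,-.002)+0:
        bot.movel([*p,zt+dz],max_speed=sp)
        f=status.sense()["force"]-f0
        if np.linalg.norm(f)>3.5: print("touch",dz,f.round(1));break
    st("down")
E
python3 - <<'E'
from h import *
bot.movel([.613,-.185,.24],max_speed=.18)
place(bay(.17),.0745)
si=imaging.get_image("side");cv2.imwrite("pics/s3.png",cv2.resize(si["color"][150:350,190:460],None,fx=2.9,fy=2.9))
E
```

```text
start place t 7.03 [ 0.6124 -0.1848  0.2386] F [-0.3  0.6 -1.3] w 0.0455
over bay t 8.19 [0.4714 0.0852 0.24  ] F [ 0.1 -0.1 -0.8] w 0.0452
touch -0.002 [-2.2 -0.9 13. ]
down t 11.44 [0.4717 0.086  0.074 ] F [-1.5 -0.2 12.6] w 0.0452
```

View pics/s3.png

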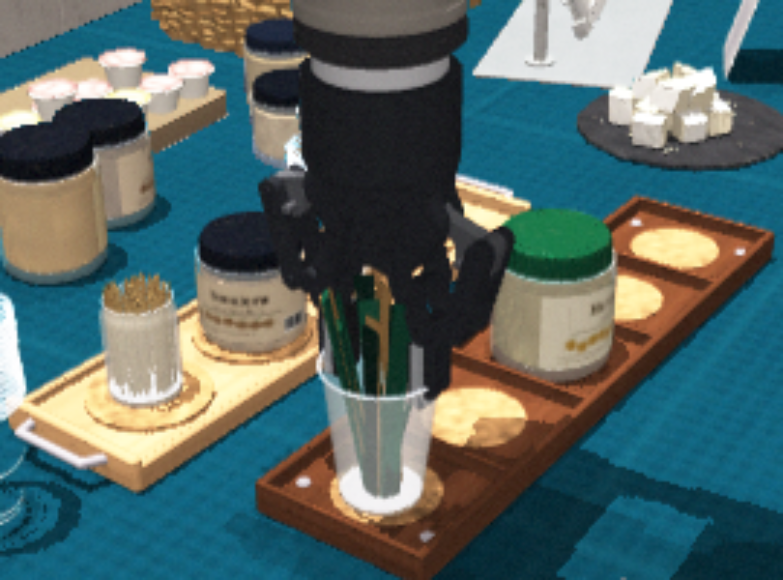

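The cup stands at about (380,490), with the spot centre at about (387,490). I'll release, retract and check.

```bash
cat >> h.py <<'E'
def release(p,zc=.24):
    z=status.sense()["tcp_pos"][2]
    bot.command_gripper(.085);bot.pause(.2);st("released")
    bot.movel([*p,z+.04],max_speed=.08);bot.movel([*p,zc],max_speed=.2);st("up")
def shot(n):
    im=imaging.get_image("top");cv2.imwrite(f"pics/t{n}.png",cv2.resize(im["color"][165:350,230:495],None,fx=3,fy=3))
    si=imaging.get_image("side");cv2.imwrite(f"pics/s{n}.png",cv2.resize(si["color"][120:350,190:460],None,fx=2.6,fy=2.6))
E
python3 - <<'E'
from h import *
release(bay(.17))
p=(.624,-.0985)
up(p,.21,TY);st("above spoon")
shot(4)
E
```

```text
released t 12.17 [0.4705 0.086  0.0724] F [-0.8 -0.9 -0.1] w 0.0853
up t 13.62 [0.4699 0.0859 0.2387] F [ 0.4  0.2 -0.8] w 0.0852
above spoon t 14.57 [ 0.6235 -0.0974  0.2097] F [0.4 0.2 0.2] w 0.085
```

View pics/s4.png

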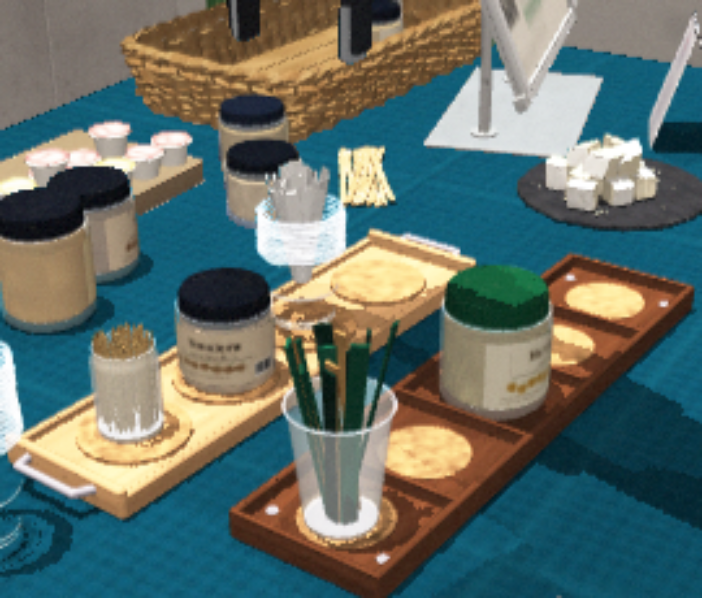

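View pics/t4.png

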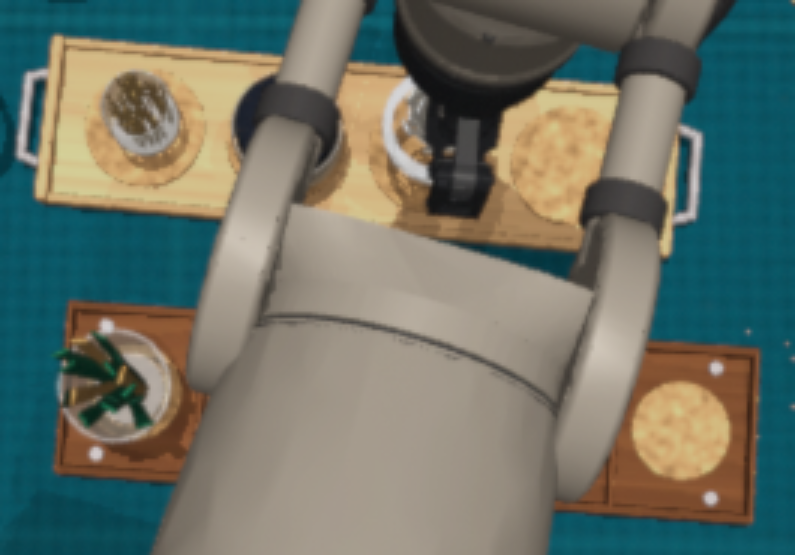

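The cutlery cup stands upright in the leftmost bay. Spoon cup next.

Run:
```python
from h import *
p=(.624,-.0985)
bot.movel([*p,.09],max_speed=.12)
for z in(.078,.072,.066):
    bot.movel([*p,z],max_speed=.05);st(z)
bot.command_gripper(0.045,f_grip=35);st("grip")
bot.movel([*p,.09],max_speed=.06);st("lift")
shot(5)
bot.movel([*p,.22],max_speed=.18)
place(bay(.085),.0625,zc=.22)
shot(6)
```

```text
0.078 t 16.22 [ 0.6237 -0.0984  0.0776] F [-0.4 -0.4  0.3] w 0.0854
0.072 t 16.48 [ 0.6237 -0.0984  0.0715] F [-0.1  0.1 -0. ] w 0.085
0.066 t 16.75 [ 0.6237 -0.0984  0.0655] F [0.7 0.1 0.6] w 0.085
grip t 17.12 [ 0.6243 -0.0986  0.0666] F [ 0.5 -0.3  2.5] w 0.0576
lift t 17.68 [ 0.624  -0.0985  0.0903] F [ 0.1 -0.2 -1.2] w 0.0575
start place t 18.65 [ 0.6234 -0.0983  0.2187] F [-0.9  0.5 -2. ] w 0.0577
over bay t 19.43 [0.4667 0.0007 0.22  ] F [-0.  -0.4 -0.6] w 0.0575
touch -0.002 [-1.9  1.5 15.9]
down t 22.62 [0.467  0.0009 0.062 ] F [-1.2  0.3 14.5] w 0.0574
```

View pics/s5.png

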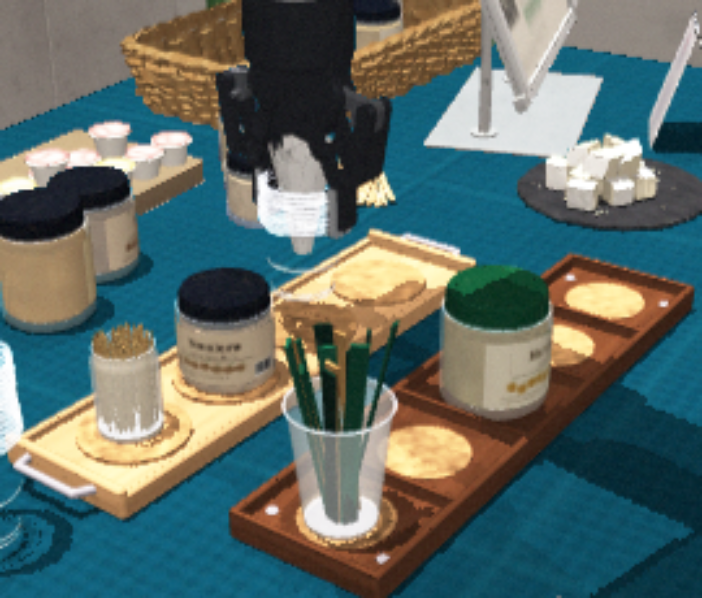

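View pics/s6.png

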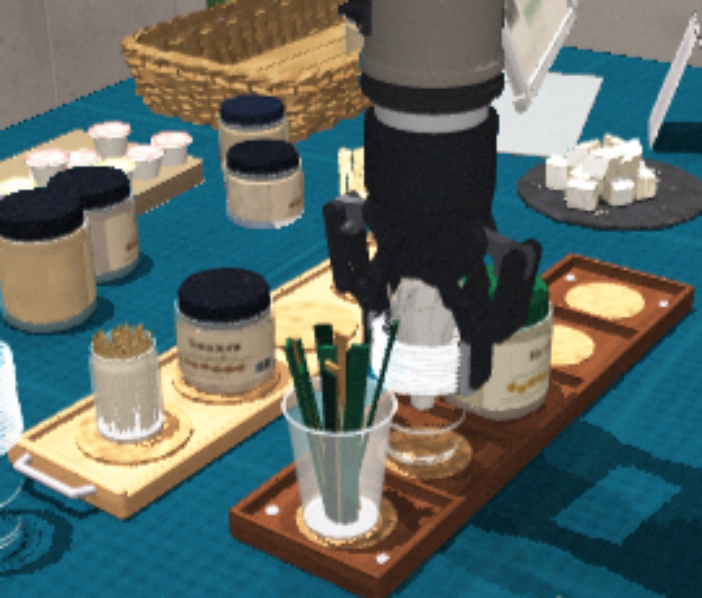

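The spoon cup is lowered onto its spot (base at about (425,460)). I'll release it and grasp the lid jar.

Run:
```python
from h import *
release(bay(.085),.22)
p=(.627,-.0086)
up(p,.17,TY)
bot.movel([*p,.06],max_speed=.15)
for z in(.045,.037,.031):
    bot.movel([*p,z],max_speed=.06);st(z)
bot.command_gripper(0.055,f_grip=50);st("grip")
bot.movel([*p,.05],max_speed=.06);st("lift")
shot(7)
```

```text
released t 23.32 [0.4657 0.0011 0.0604] F [-0.3  0.3 -0.8] w 0.0847
up t 24.73 [0.4651 0.0011 0.2187] F [ 0.2  0.3 -0.2] w 0.0849
0.045 t 26.73 [ 0.6267 -0.0086  0.0445] F [ 0.7 -0.8  1.2] w 0.0848
0.037 t 27.01 [ 0.6266 -0.0086  0.0364] F [-0.2  0.1 -0.3] w 0.085
0.031 t 27.26 [ 0.6266 -0.0086  0.0305] F [ 0.6 -0.   0.6] w 0.0853
grip t 27.57 [ 0.6277 -0.0086  0.0319] F [0.2 0.9 4.7] w 0.0657
lift t 28.04 [ 0.627  -0.0086  0.0502] F [ 0.6 -0.4 -2.2] w 0.0658
```

View pics/s7.png

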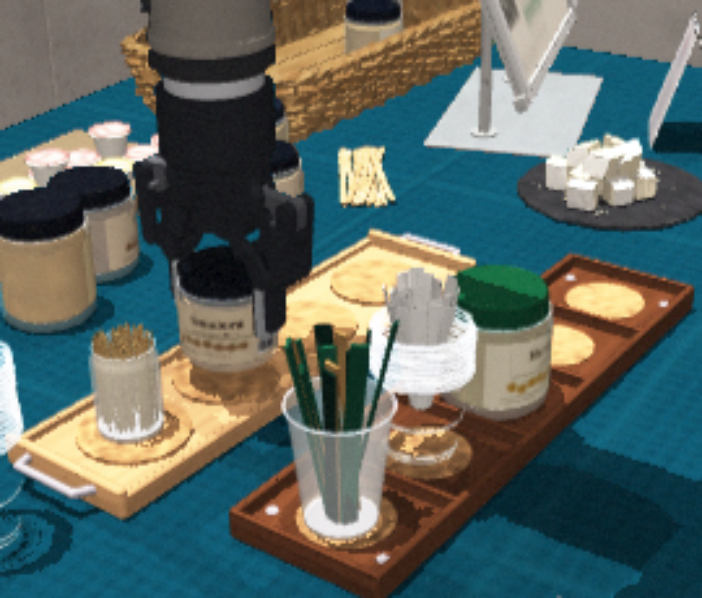

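Lid jar held at 66 mm and upright, at about (215,310). Place at bay -85.

Run:
```python
from h import *
p=(.627,-.0086)
bot.movel([*p,.18],max_speed=.18)
place(bay(-.085),.0275,zc=.18)
shot(8)
release(bay(-.085),.19)
p=(.637,.081)
up(p,.19,TY)
shot(9)
```

```text
start place t 29.02 [ 0.6263 -0.0085  0.1787] F [-1.  -0.1 -3.2] w 0.0657
over bay t 29.95 [ 0.4573 -0.1684  0.18  ] F [ 0.3 -0.4 -1.9] w 0.0654
touch 0.0 [-1.2 -0.1  5.1]
down t 32.87 [ 0.4566 -0.1688  0.0278] F [-0.8  0.2  2.4] w 0.0654
released t 33.5 [ 0.4564 -0.1687  0.0275] F [0.4 0.2 0.1] w 0.0852
up t 34.91 [ 0.4557 -0.1683  0.1888] F [-0.6 -0.2 -0.5] w 0.0852
```

View pics/s8.png

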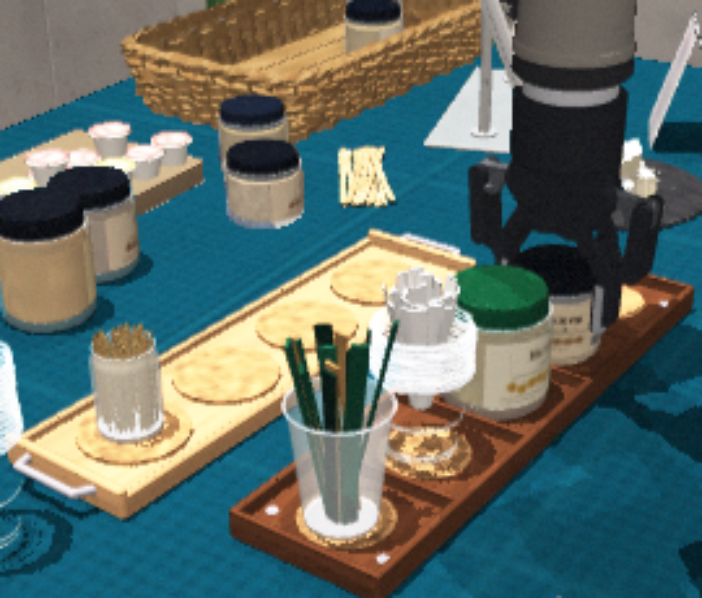

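View pics/s9.png

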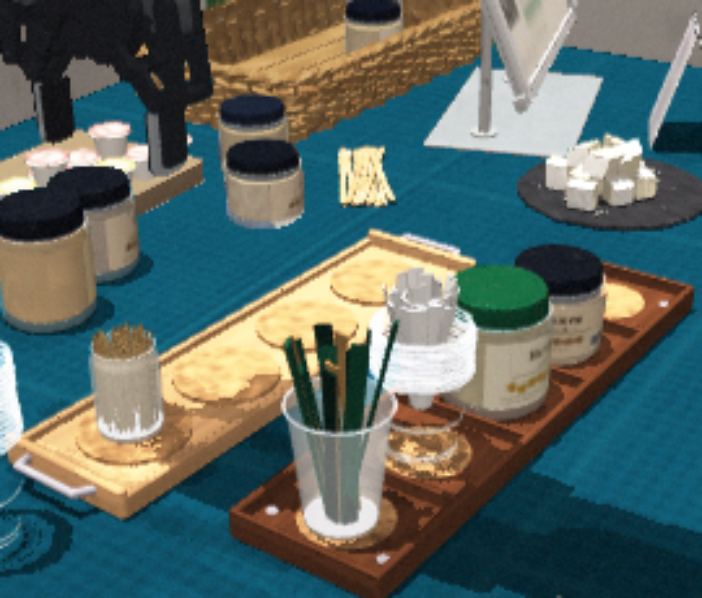

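View pics/t9.png

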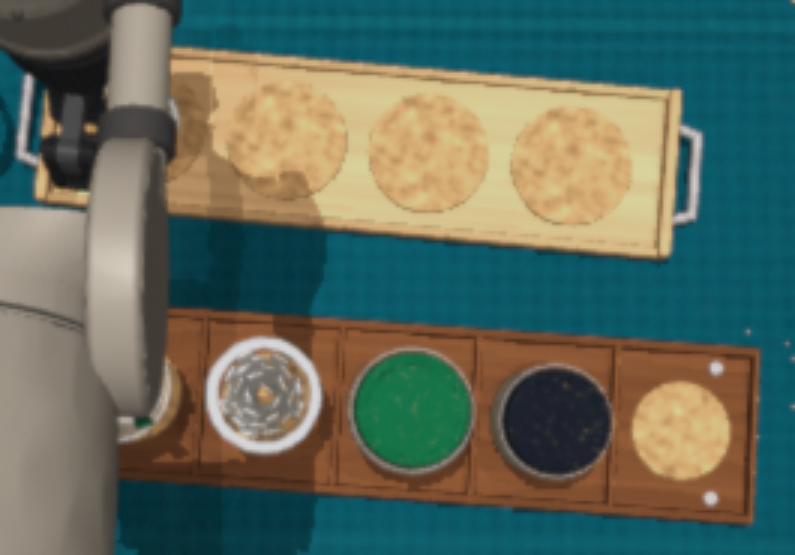

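The lid jar and spoon cup are well placed. The pick jar goes last.

Run:
```python
from h import *
p=(.637,.081)
bot.movel([*p,.06],max_speed=.15)
for z in(.048,.036):
    bot.movel([*p,z],max_speed=.06);st(z)
bot.command_gripper(0.02,f_grip=30);st("grip")
bot.movel([*p,.06],max_speed=.06);st("lift")
shot(10)
bot.movel([*p,.21],max_speed=.18)
place(bay(-.17),.0325,zc=.21)
shot(11)
```

```text
0.048 t 37.55 [0.6367 0.081  0.0476] F [-0.  -0.7 -0.2] w 0.0852
0.036 t 37.9 [0.6366 0.081  0.0353] F [0.3 0.6 0.2] w 0.0852
grip t 38.41 [0.6374 0.081  0.0365] F [ 1.  -0.4  1.6] w 0.0355
lift t 38.96 [0.637  0.081  0.0603] F [-0.7  0.1 -0.8] w 0.0353
start place t 40.04 [0.6363 0.081  0.2086] F [-0.1  0.5  0.1] w 0.0351
over bay t 41.47 [ 0.4522 -0.253   0.2099] F [ 0.8  0.  -1.3] w 0.0352
touch -0.002 [-4.9  2.4 18.3]
down t 44.8 [ 0.4516 -0.2536  0.0323] F [-4.9  2.6 18.6] w 0.0354
```

View pics/s10.png

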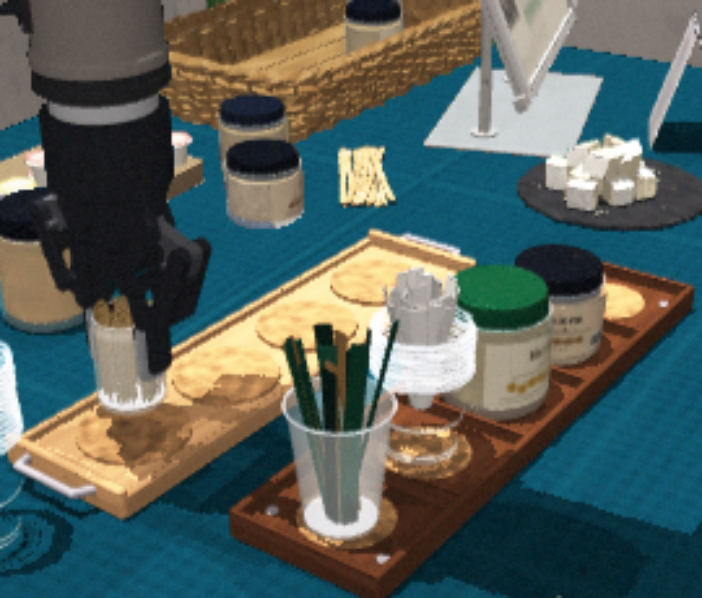

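View pics/s11.png

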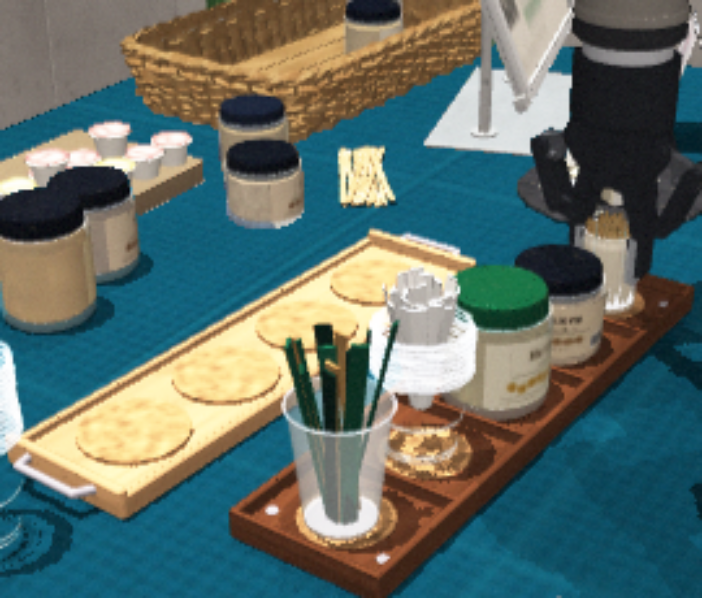

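Run:
```python
from h import *
b=bay(-.17)
bot.movel([*b,.0325],max_speed=.02);st("ease")
release(b,.24)
bot.movej([-1.478,0.342,1.524,0,1.275,-0.146]);st("home")
shot(12)
im=imaging.get_image("top");h=cv2.cvtColor(im["color"],cv2.COLOR_BGR2HSV).astype(int)
cv2.imwrite("pics/full12.png",im["color"])
```

```text
ease t 45.15 [ 0.4516 -0.2536  0.0325] F [-0.1  0.  -1.3] w 0.0353
released t 45.89 [ 0.4516 -0.2535  0.0325] F [-0.2  0.3  0.4] w 0.085
up t 47.53 [ 0.4511 -0.2532  0.2387] F [ 0.1 -0.   0.3] w 0.0849
home t 49.07 [ 0.1251 -0.51    0.2313] F [ 0.6 -0.7 -0.2] w 0.0852
```

View pics/t12.png

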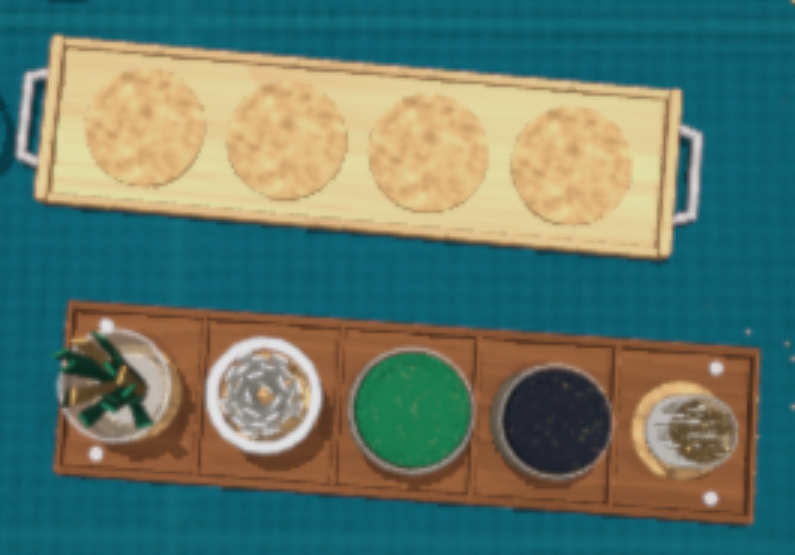

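View pics/s12.png

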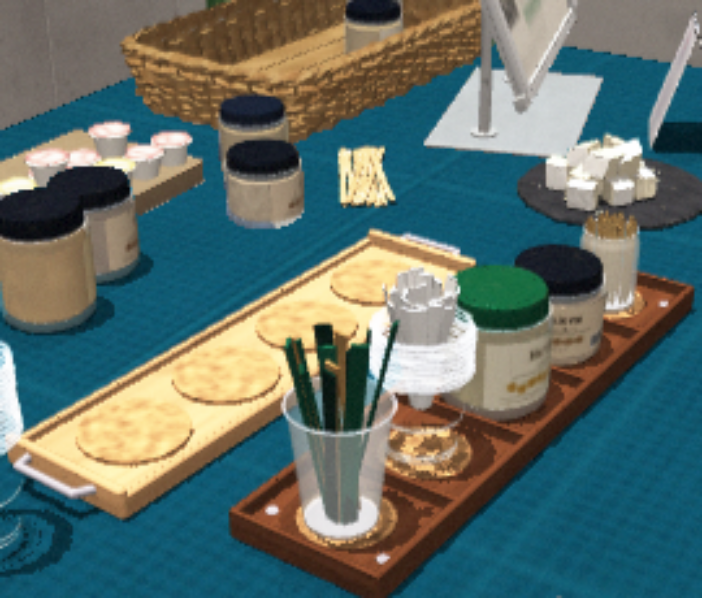

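Now I'll turn the final positions into rack-frame offsets.

Run:
```python
from h import *
im=imaging.get_image("top");si=imaging.get_image("side")
ax=np.array([[np.cos(RY),np.sin(RY)],[-np.sin(RY),np.cos(RY)]])
def top(n,u,v,z,y):print(n,"top off mm",((ax@(onz(im,u/3+230,v/3+165,z)-bay(y)))*1e3).round(1))
def side(n,u,v,z,y):print(n,"side off mm",((ax@(onz(si,u/2.6+190,v/2.6+120,z)-bay(y)))*1e3).round(1))
top("cut rim",119,386,.097,.17);top("spoon rim",264,395,.098,.085);top("lid",556,420,.077,-.085)
top("pick rim",705,428,.068,-.17);top("pick rim lo",690,436,.012,-.17)
side("cut base",343,519,.012,.17);side("pick base",622,304,.012,-.17)
```

```text
cut rim top off mm [ 1.  -1.8]
spoon rim top off mm [ 1.7 -0.1]
lid top off mm [-0.5  0.5]
pick rim top off mm [ 1.1 -2.4]
pick rim lo top off mm [-3.7 -6.6]
cut base side off mm [-2.1  5.1]
pick base side off mm [-17.1   2.4]
```

The pick jar's side-view reading (-17 mm across) disagrees with the top view (+1 mm), so I'll look closer.

Run:
```python
from h import *
im=imaging.get_image("top");si=imaging.get_image("side")
a=cv2.resize(im["color"][280:340,430:490],None,fx=6,fy=6,interpolation=cv2.INTER_CUBIC)
b=cv2.resize(si["color"][195:255,400:460],None,fx=6,fy=6,interpolation=cv2.INTER_CUBIC)
P=bay(-.17)
def mk(img,i,p,o,c):
    u=(proj(i,p)-o+.5)*6-.5;cv2.drawMarker(img,tuple(int(round(k)) for k in u),c,cv2.MARKER_CROSS,12,1);print(u.round())
for z,c in((.0105,(0,0,255)),(.078,(255,0,0))):
    mk(a,im,[*P,z],np.array([430,280]),c);mk(b,si,[*P,z],np.array([400,195]),c)
cv2.imwrite("pics/z13.png",np.hstack([a,b]))
```

```text
[161. 171.]
[134. 242.]
[212. 172.]
[150.  57.]
```

View pics/z13.png

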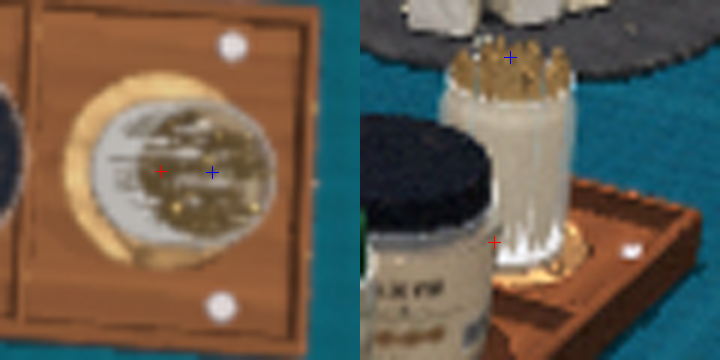

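The top close-up puts the jar's base within about 1 mm of the spot centre. In the side view the lid jar hides part of the pick jar's foot, which biased that reading. Handing in.

Run:
```python
from h import *
bot.hand_in();st("done")
```

```text
the job is handed in; nothing more can be done
the job is handed in; nothing more can be done
```

I moved all four things from the tray into the rack in reverse order and handed the job in at about 50 s of the 96 s allowed. The pick jar is in bay -170, the lid jar in -85, the spoon cup in +85 and the cutlery cup in +170. Nothing tipped over, and the largest contact force I read while setting things down was about 19 N. The hand-in reports no verdict.

**Last checks:** in the top view all four read within about 2.5 mm of their bay centres, and both views show them upright. The gripper was open and the arm back at its start pose, clear of everything.

**Readings that disagreed:** side-view readings of the feet were off by up to 5 mm for the cutlery cup. For the pick jar the side view gave -17 mm across the row, outside the 14 mm limit. In a close-up, the lid jar partly hid the pick jar's foot in the side view, and the top view put its base about 1 mm from the spot centre. I relied on the top view.

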